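Run a fingertip along a row of sample tubes to shut their lids

ROBOT

A 7-joint arm with a two-finger parallel gripper is mounted at the origin on the work surface. World frame = base frame: x ahead of the robot, y to its left, z up, the work surface at z = 0. Lengths are in m, angles in rad, forces in N, time in s.
With the tool pointing down it reaches from about 0.425 to 0.925 m from the base axis. Payload 6.8 kg.
Tool frame: the origin (TCP) lies midway between the tips of the shut fingers; the grasp point (between the pads) lies 19 mm behind it (r.grip_point_offset is the distance from the TCP to the grasp point, in m); z points along the fingers, y is the direction in which the jaws open and shut (so a half turn about z gives the same grasp; the last joint's range is limited). The gripper opens to 85 mm and grips with 20 to 120 N. Pads are 22 mm wide; open, the fingers measure 114 mm over their backs; the gripper's body (76 mm by 85 mm) begins 54 mm behind the grasp point. The pads swing forward as they close: fully open they stand 13 mm farther back than shut.
Start: joints at [-1.243, 0.477, 0.022, 1.555, -0.011, 1.109, -0.083], TCP at [0.285, 0.612, 0.231] pointing down, gripper open.
Joint ranges: [-2.96, 2.96], [-0.34, 2.1], [-1.41, 1.46], [0.24, 2.44], [-1.37, 4.51], [0.17, 1.92], [-2.96, 2.96]. Speed limits (rad/s): [2.39, 2.39, 3.14, 3.14, 3.14, 3.14, 3.14].

INTERFACE

Orientations are given as a rotation vector (axis times angle).
In Python, from bench import r, grab_frame, camera_params gives the robot as it stands.
- The arm moves only by the tool carry_out, never from a script. Its argument "motion" is text: rows parted by semicolons, each of 5 numbers parted by spaces: the closure, from 0 (fully open) to 1 (shut), then the shift along the tool's x, y, z in mm, then the turn about the tool's z in rad. In form: fingers dx dy dz twist; .... A call has exactly 8 rows; each row shifts and turns the commanded pose from where the row before left it, along the tool's axes as they then stand; what a row does not reach is not made up. A row lasts 1/8 s, in which the tool goes at most 62.5 mm and 10.7 degrees, less where a joint would pass 70% of its speed; a pose out of reach is approached as far as the arm can. A call with a gripper value outside its range is refused whole. The fingers move at their own pace and stop on an object; "newtons" is the grip in N (left out, the last holds). Time passes only in rows, so rows that do not move let the fingers close, or fill a call up. It gives the time, the measured TCP pose, the force and the opening at its end, in the units of the state.
- r.get_obs(): the state, without advancing time (a new reading comes with each control period).
- grab_frame(name): name is "scene" or "top"; returns the picture (384x512x3 uint8, red, green, blue); there is no depth.
- camera_params(name): a dict with "fx", "fy", "cx", "cy" (pixels), "eye" and "attitude" of the camera in the world. Camera axes: x right, y down, z forward; pixel columns grow to the right and rows downward; lengths in m; the calibration is good to about 2 mm. A picture is of the moment at which its call begins. camera_params takes no time and is no camera call.
- r.hand_in(): hands the job in, once; it reports no verdict.
The state is a dict: "clock": time; "joints": joint angles; "qvel": joint speeds; "tau": joint torques, N m; "tcp_pos": TCP position; "orientation": TCP orientation; "contact_force": force on the tool from outside, world axes, zero at the start; "moment": the same for the moment, N m; "grip_width": finger opening in m.
Only numpy, scipy, OpenCV 4.12 (cv2) and the standard library are available. Lean on these libraries where they do the work, as an engineer would, in place of code of your own. Each camera call takes 0.05 s, during which the arm holds its last target.

TASK

In the aluminium cold block the full row of six tubes has its snap lids folded over but still ajar: run a fingertip gently along the row, in the direction from each lid's hinge to its free edge, so that the lids are pressed down flat and shut one after another. Pick nothing up, leave the two wide-open tubes in the other row open, do not shove the block along the bench, and leave the vials and everything round it where they are.

Things in the scene. Friction and masses are not known exactly. Their poses are not given: they have to be found in the camera images.
- block: dark grey aluminium cold block in a light tray, loose, 2 kg, 104 x 198 mm; origin at the centre of its underside, z up, y along its rows. Top 46 mm up. Row of six tubes: x = -21 mm, y = 70, 42, 14, -14, -42, -70. Other row: x = +21 mm, wide-open tubes at y = 42 and -42, vials at y = 14 and -70. Tubes are 17 mm wide, rims 57.5 mm above the bench, shut lids' tops 62 mm; all hinges on the +y side
- row_start (a point): point on the block: middle of the top face of the shut lid of tube 1, at the +y end of the row of six, 62 mm above the bench; axes as the block's
- row_end (a point): the same for tube 6, at the -y end of the row of six, 140 mm from row_start
- lid1 (a joint): lid of tube 1 of the row of six (1 at row_start, 6 at row_end): hinge angle, 0 = shut flat on the rim, grows as the free edge rises; 0.35 to 0.6 rad at the start, stays where left (stiff hinge, 0.01 N m). White disc 21 mm across, 4.5 mm thick, round-edged, with a thumb tab; hinge 13.5 mm from the tube's axis on the block's +y side, tab on the -y side, its end 27 mm from the hinge
- lid2 (a joint): the same for tube 2
- lid3 (a joint): the same for tube 3
- lid4 (a joint): the same for tube 4
- lid5 (a joint): the same for tube 5
- lid6 (a joint): the same for tube 6
- open1 (a joint): hinge angle of the lid of the wide-open tube in the second row at y = +42 mm; same kind of lid, standing upright (about 1.5 to 1.85 rad; free edge up to 27 mm above the tube's rim)
- open2 (a joint): the same for the tube at y = -42 mm of the second row
- vial1: bystander: loose screw-cap vial 20 mm wide, 52 mm tall, standing in the block's second row at y = +14 mm, top 68 mm above the bench; origin at its foot
- vial2: bystander: the same at y = -70 mm of the second row
- pen: bystander: marker pen lying on the bench on the near side of the block, 135 mm long, 14.5 mm thick; origin under its middle, x along it
- pipette: bystander: hand pipette lying on the bench, 245 mm long, 29 mm high; origin under its middle, x along it towards the plunger
- dish: bystander: round lidded culture dish, 91 mm across, 16 mm high; origin at the centre of its underside
- timer: bystander: flat white bench timer 52 x 66 x 20 mm; origin at the centre of its underside
- tipbox: bystander: open box of pipette tips 85 x 122 mm, 57 mm high; origin at the centre of its underside
- tuberack: bystander: orange rack of small tubes 100 x 210 mm, 49 mm high; origin at the centre of its underside

How it is judged:
On the way, in this order (a step that is already met when the one before it is completed fails the run):
1. the lid at the row's starting end is shut while the lids from the third on still stand ajar (value of joint lid1 below 0.12 rad and value of joint each of lid3, lid4, lid5, lid6 above 0.2 rad), for 0.05 s.
2. the first three lids are shut while the last two still stand ajar (value of joint each of lid1, lid2, lid3 below 0.12 rad and value of joint each of lid5, lid6 above 0.2 rad), for 0.05 s.
3. all six lids are shut (value of joint each of lid1, lid2, lid3, lid4, lid5, lid6 below 0.12 rad), for 0.1 s.
At the end, for the whole second after the job is handed in: All six lids of the full row within 0.12 rad of shut (tab less than about 3 mm up); both wide-open lids still beyond 1.2 rad; the block at rest within 15 mm of where it stood; vials within 20 mm, other bystanders within 30 mm of where they were (all of step 3 and distance of block from where it was at the start of the episode below 0.015 m and value of joint each of open1, open2 above 1.2 rad and distance of each of vial1, vial2 from where it was at the start of the episode below 0.02 m and distance of each of pen, pipette, dish, timer, tipbox, tuberack from where it was at the start of the episode below 0.03 m and linear speed of block below 0.01 m/s); the robot touches nothing.
It fails at once if the block is shoved, tipped or lifted (15 mm) (distance of block from where it was at the start of the episode above 0.015 m).
It fails at once if a wide-open lid of the second row is pushed over (value of joint any of open1, open2 below 1.2 rad).
It fails at once if the block, its tubes or lids are pressed hard (over 40 N) (contact force between any of the fingers, the arm and block above 40 N).
It fails at once if a vial is lifted or knocked out of its place (20 mm) (distance of any of vial1, vial2 from where it was at the start of the episode above 0.02 m).
It fails at once if a thing on the bench is lifted or moved (30 mm) (distance of any of pen, pipette, dish, timer, tipbox, tuberack from where it was at the start of the episode above 0.03 m).
It also fails if it takes over 48 s, if anything falls off the work surface, if the arm or the gripper's body presses on something with over 40 N, if the wrist force passes 120 N, or if a joint passes its speed limit or range.

## Working session

There is one attempt and no reset: what is moved stays moved. The work goes in short steps, Python scripts to look and compute and a tool call to move; the robot and the scene stay as the last step left them, time stands still between calls to the robot, and variables do not carry over. Pictures are saved under pics/ and viewed, and the job is handed in when it is done.

Besides the shell and the picture viewer there is one more tool, called after ">>>" in YAML: its name, and indented under it one key for each argument. carry_out: Moves the arm, as the interface text tells. Its arguments: {"type":"object","properties":{"motion":{"type":"string"},"newtons":{"type":"number"}},"required":["motion"]}

```bash
ls; mkdir -p pics
python3 - <<'E'
from bench import r, grab_frame, camera_params
import cv2
for n in("scene","top"):
    cv2.imwrite(f"pics/{n}0.png",cv2.cvtColor(grab_frame(n),cv2.COLOR_RGB2BGR)); print(n,camera_params(n))
o=r.get_obs(); print(o)
E
```

```text
pics
scene {'fx': 363.88114094565697, 'fy': 363.88114094565697, 'cx': 259.82010322883286, 'cy': 194.52723640731804, 'eye': array([1.17424896, 0.50473679, 0.68160812]), 'attitude': array([-1.15509259, -2.23846527,  1.10610714])}
top {'fx': 393.8355153083919, 'fy': 393.8355153083919, 'cx': 255.68317495937845, 'cy': 187.7295956102017, 'eye': array([0.36884079, 0.04508328, 1.06115222]), 'attitude': array([-2.12257913,  2.1250974 , -0.20753813])}
{'clock': 0.1, 'joints': array([-1.24307838,  0.47775718,  0.02234318,  1.55633502, -0.01150488,
        1.10931645, -0.08309079]), 'qvel': array([-1.85084270e-03, -1.07409365e-03, -1.25639943e-03, -2.34584833e-03,
       -7.76923564e-04, -4.62726560e-05, -2.49289472e-05]), 'tau': array([ 4.98028414e-03, -5.97753024e+01,  1.61396150e+00, -2.81949162e+01,
        1.29245516e-02,  4.91947125e-03, -3.98161035e-05]), 'tcp_pos': array([0.28473636, 0.61141657, 0.23040372]), 'orientation': array([-6.79081595e-01, -3.06706613e+00,  2.62254672e-03]), 'contact_force': array([-0.12500773, -0.57712314,  0.04736111]), 'moment': array([-4.09895985e-02,  4.97877866e-03, -9.09285761e-05]), 'grip_width': 0.08532310259572076}
```

View pics/scene0.png

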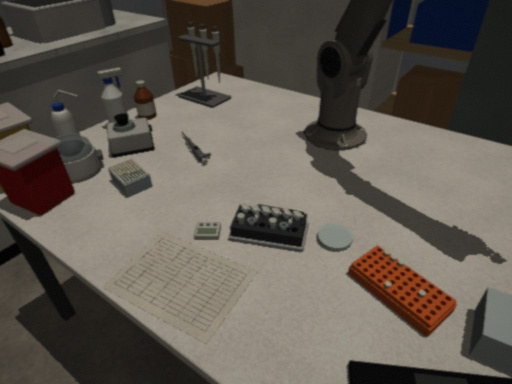

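View pics/top0.png

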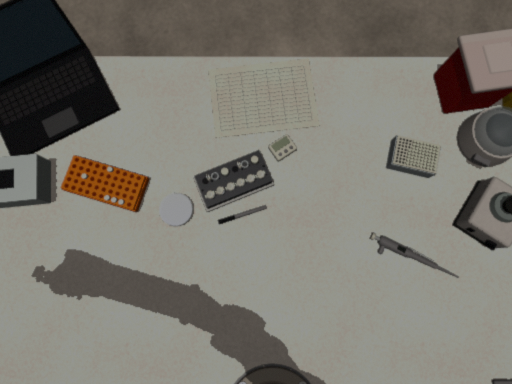

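Run:
```python
import cv2
a=cv2.imread("pics/top0.png")[135:235,180:310]; cv2.imwrite("pics/topc.png",cv2.resize(a,None,fx=6,fy=6,interpolation=cv2.INTER_CUBIC))
a=cv2.imread("pics/scene0.png")[195:260,215:325]; cv2.imwrite("pics/scenec.png",cv2.resize(a,None,fx=7,fy=7,interpolation=cv2.INTER_CUBIC))
```

```text
(no output)
```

View pics/topc.png

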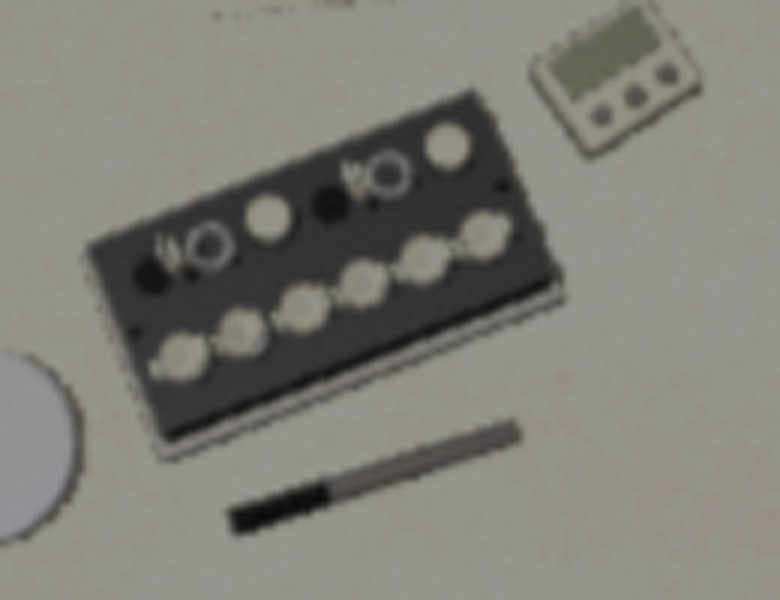

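View pics/scenec.png

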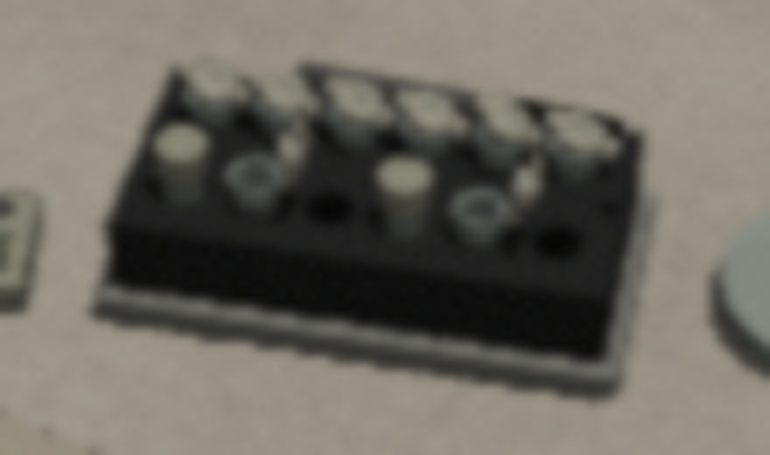

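```bash
cat > h.py <<'E'
from bench import r, grab_frame, camera_params
import numpy as np, cv2
from scipy.spatial.transform import Rotation as R
def ray(n,px,z):
    c=camera_params(n); Rm=R.from_rotvec(c['attitude']).as_matrix()
    d=Rm@np.array([(px[0]-c['cx'])/c['fx'],(px[1]-c['cy'])/c['fy'],1]); e=c['eye']
    return (e+d*(z-e[2])/d[2])[:2]
def fit(A,B):
    A=np.array(A)/1000;B=np.array(B);a=A-A.mean(0);b=B-B.mean(0)
    th=np.arctan2((a[:,0]*b[:,1]-a[:,1]*b[:,0]).sum(),(a*b).sum())
    M=np.array([[np.cos(th),-np.sin(th)],[np.sin(th),np.cos(th)]])
    t=B.mean(0)-M@A.mean(0); return th,t,(B-(A@M.T+t))*1000
E
python3 - <<'E'
from h import *
top=lambda u,v:((u+.5)/6-.5+180,(v+.5)/6-.5+135)
sc=lambda u,v:((u+.5)/7-.5+215,(v+.5)/7-.5+195)
V=[(21,14),(21,-70)];O=[(21,42),(21,-42)]
B=[ray('top',top(268,218),.068),ray('top',top(447,146),.068),ray('top',top(210,245),.0575),ray('top',top(388,174),.0575)]
print('top',fit(V+O,B))
B2=[ray('scene',sc(405,173),.068),ray('scene',sc(181,146),.068),ray('scene',sc(481,212),.0575),ray('scene',sc(255,177),.0575)]
print('scene',fit(V+O,B2))
C=[ray('top',top(*p),.046) for p in[(88,245),(475,92),(557,280),(168,440)]]
C=np.array(C);print('corners',C,np.linalg.norm(C-np.roll(C,1,0),axis=1),C.mean(0))
th,t,_=fit(V+O,(np.array(B)+np.array(B2))/2); print('avg',th,t,_)
M=np.array([[np.cos(th),-np.sin(th)],[np.sin(th),np.cos(th)]])
for y in(70,42,14,-14,-42,-70):print(y,M@[-.021,y/1000]+t)
o=r.get_obs();print(R.from_rotvec(o['orientation']).as_matrix())
T=R.from_rotvec(o['orientation']).as_matrix()
print('block -y dir',M@[0,-1])
# lids in top view
for p in[(182,357),(241,333),(303,308),(363,283),(423,259),(484,236)]:print(M.T@(ray('top',top(*p),.065)-t)*1000)
E
```

```text
top (np.float64(0.38848573662710256), array([0.59069725, 0.10071996]), array([[-0.57608676, -0.21214627],
       [-0.34285552,  0.28449187],
       [ 0.47467786, -0.26437926],
       [ 0.44426442,  0.19203367]]))
scene (np.float64(0.40006640077764966), array([0.59174391, 0.10084223]), array([[-1.61579373, -1.21358713],
       [ 0.27337984,  0.57214188],
       [ 1.28592252,  0.72167317],
       [ 0.05649137, -0.08022793]]))
corners [[ 0.59731703  0.20208088]
 [ 0.66708535  0.03165319]
 [ 0.58145754 -0.00407769]
 [ 0.51080015  0.16506372]] [0.09410335 0.18415541 0.09278371 0.18330653] [0.58916502 0.09868003]
avg 0.394283516377772 [0.59122013 0.10078099] [[-1.0955674  -0.71321997]
 [-0.03548353  0.42902341]
 [ 0.88104588  0.22794042]
 [ 0.25000505  0.05625614]]
70 [0.54494114 0.15734295]
42 [0.55569725 0.13149133]
14 [0.56645336 0.10563972]
-14 [0.57720947 0.0797881 ]
-42 [0.58796558 0.05393648]
-70 [0.59872169 0.02808487]
[[-9.06536387e-01  4.22127251e-01 -6.01981072e-04]
 [ 4.22127663e-01  9.06535024e-01 -1.57684746e-03]
 [-1.19913360e-04 -1.68358247e-03 -9.99998576e-01]]
block -y dir [ 0.38414678 -0.92327204]
[-21.82772737  70.62317804]
[-21.83249817  43.47981888]
[-21.92699322  14.87109135]
[-21.69070455 -13.06703582]
[-21.86116168 -40.95706195]
[-22.6071473  -69.19082958]
```

>>> carry_out:
  motion: "1 -26 -18 0 0;1 -26 -18 0 0;1 -26 -18 0 0;1 -26 -18 0 0;1 -26 -18 0 0;1 -26 -18 0 0;1 -26 -18 0 0;1 -26 -18 0 0"
  newtons: 40

```text
clock: 1.1
tcp_pos: [0.4129, 0.3924, 0.2309]
orientation: [-0.679, -3.067, 0.001]
contact_force: [0.2, 0.4, -0.3]
grip_width: 0.0003
```

>>> carry_out:
  motion: "1 -26 -18 0 0;1 -26 -18 0 0;1 -26 -18 0 0;1 -26 -18 0 0;1 -26 -18 0 0;1 -26 -18 0 0;1 -26 -18 0 0;1 -26 -18 0 0"

```text
clock: 2.1
tcp_pos: [0.5406, 0.1742, 0.231]
orientation: [-0.679, -3.067, 0.001]
contact_force: [0.2, 0.1, -0.3]
grip_width: -0.0001
```

>>> carry_out:
  motion: "1 0 0 10 0.148;1 0 0 10 0.148;1 0 0 10 0.148;1 0 0 10 0.148;1 0 0 10 0.148;1 0 0 10 0;1 0 0 0 0;1 0 0 0 0"

```text
clock: 3.1
tcp_pos: [0.5406, 0.1752, 0.1715]
orientation: [1.741, 2.615, 0.0]
contact_force: [0.0, -0.4, 0.6]
grip_width: 0.0001
```

```bash
cat > where.py <<'E'
from h import *
th=0.392; t=np.array([0.5905,0.1005]); M=np.array([[np.cos(th),-np.sin(th)],[np.sin(th),np.cos(th)]])
def where():
    o=r.get_obs(); p=o['tcp_pos']; T=R.from_rotvec(o['orientation']).as_matrix()
    print('clk',o['clock'],'blk xy mm',M.T@(p[:2]-t)*1000,'z',p[2]*1000,'F',o['contact_force'],'w',o['grip_width'])
    yd=M@[0,1]; print('yaw err',np.arctan2(yd[0]*T[1,0]-yd[1]*T[0,0],yd@T[:2,0]),'tool z',T[:,2],'F tool',T.T@o['contact_force'])
    tgt=lambda x,y,z:print('to',(x,y,z),np.round(T.T@(np.r_[t+M@np.array([x,y])/1000,z/1000]-p)*1000,1))
    tgt(-21,80,75);print('j',o['joints'])
E
python3 -c "
from where import *
where()
for n in('top','scene'): cv2.imwrite(f'pics/{n}1.png',cv2.cvtColor(grab_frame(n),cv2.COLOR_RGB2BGR))
a=cv2.imread('pics/scene1.png')[100:260,150:350]; cv2.imwrite('pics/s1c.png',cv2.resize(a,None,fx=3.7,fy=3.7,interpolation=2))"
```

```text
clk 3.1 blk xy mm [-17.53801748  88.08259022] z 171.51055247680534 F [ 0.01010235 -0.41845185  0.58511739] w 6.442690645361522e-05
yaw err 0.004381662847188491 tool z [ 2.02805025e-04  1.78475935e-04 -9.99999964e-01] F tool [-0.38985659 -0.15208833 -0.58519001]
to (-21, 80, 75) [-8.1 -3.5 96.5]
j [-0.68474783  0.37915159  0.33105788  1.89233393 -0.15499279  0.89455431
  0.11814716]
```

View pics/s1c.png

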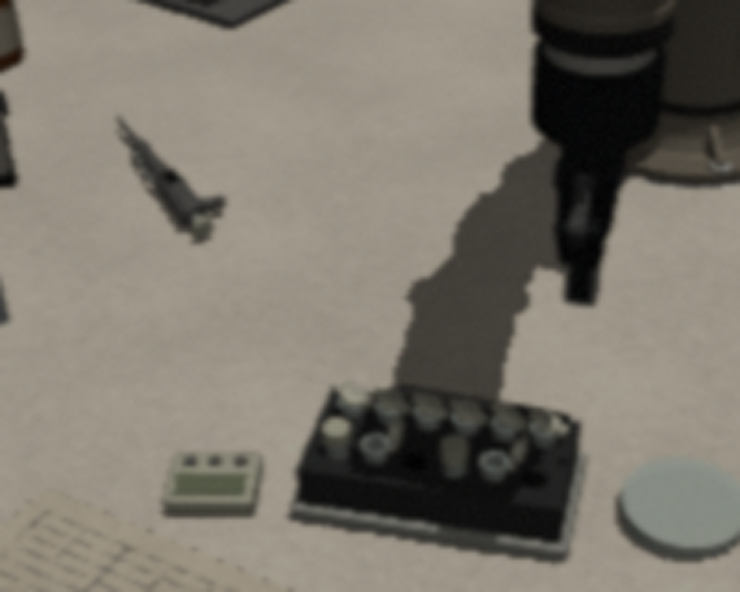

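>>> carry_out:
  motion: "1 -3 -1.5 15 0;1 -3 -2 15 0;1 0 0 15 0;1 0 0 15 0;1 0 0 15 0;1 0 0 15 0;1 0 0 6 0;1 0 0 0 0"

```text
clock: 4.2
tcp_pos: [0.5394, 0.1683, 0.0749]
orientation: [-1.742, -2.614, 0.001]
contact_force: [1.0, 0.3, -0.8]
grip_width: -0.0003
```

```bash
python3 -c "
from where import *
where()
for n in('top','scene'): cv2.imwrite(f'pics/{n}2.png',cv2.cvtColor(grab_frame(n),cv2.COLOR_RGB2BGR))
a=cv2.imread('pics/scene2.png')[170:260,210:340]; cv2.imwrite('pics/s2c.png',cv2.resize(a,None,fx=6,fy=6,interpolation=2))"
```

```text
clk 4.2 blk xy mm [-21.349003    82.14393535] z 74.87290588805179 F [ 1.01789828  0.25833291 -0.8218446 ] w -0.0002830099752323082
yaw err 0.0029447815455370505 tool z [-6.57971893e-04 -3.34561441e-04 -9.99999728e-01] F tool [-0.15315211  1.03953834  0.8210882 ]
to (-21, 80, 75) [-2.1  0.3 -0.1]
j [-0.63520086  0.51099613  0.28715207  1.96229231 -0.21702619  0.6983482
  0.17925859]
```

View pics/s2c.png

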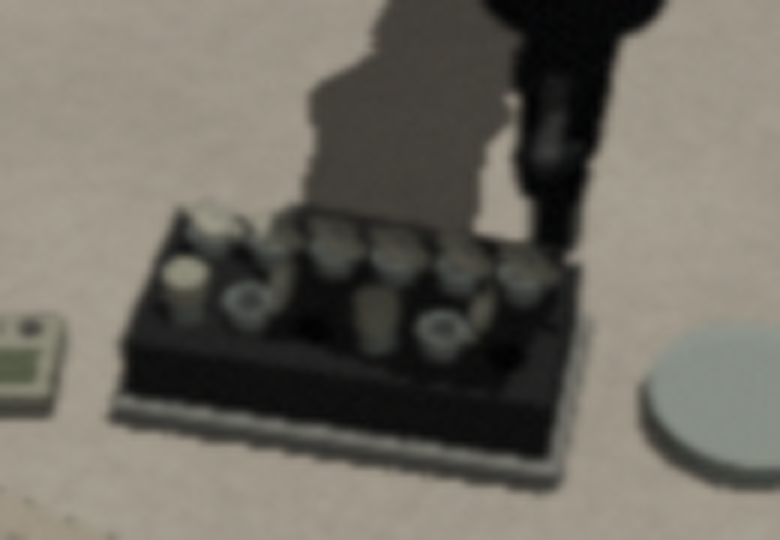

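Fingertip stands just behind lid 1's hinge (crop ~ (555,250)), aligned with the row; nothing else has moved. Now descending gently.

>>> carry_out:
  motion: "1 0 0 2 0;1 0 0 2 0;1 0 0 2 0;1 0 0 2 0;1 0 0 2 0;1 0 0 1 0;1 0 0 0 0;1 0 0 0 0"

```text
clock: 5.3
tcp_pos: [0.5394, 0.1685, 0.0642]
orientation: [-1.742, -2.614, 0.0]
contact_force: [0.2, 0.0, 0.5]
grip_width: 0.0001
```

```bash
python3 -c "
from where import *
where()"
```

```text
clk 5.3 blk xy mm [-21.21605718  82.33037882] z 64.23613000794474 F [0.23221985 0.03824042 0.48308903] w 0.00011902829486038589
yaw err 0.0030481872389221108 tool z [-1.92104947e-04  1.27328337e-04 -9.99999973e-01] F tool [-0.05398287  0.22898876 -0.48312876]
to (-21, 80, 75) [ -2.3   0.2 -10.8]
j [-0.62966175  0.52733253  0.28022488  1.96699284 -0.22437801  0.67688954
  0.18522246]
```

>>> carry_out:
  motion: "1 0 0 1 0;1 0 0 0.7 0;1 -3 0 0 0;1 -3 0 0 0;1 -3 0 0 0;1 -3 0 0 0;1 -3 0 0 0;1 0 0 0 0"

```text
clock: 6.3
tcp_pos: [0.5454, 0.154, 0.0626]
orientation: [1.743, 2.613, -0.0]
contact_force: [0.2, 0.7, 0.2]
grip_width: -0.0003
```

```bash
python3 -c "
from where import *
where()"
```

```text
clk 6.3 blk xy mm [-21.20437493  66.65222946] z 62.57973851044993 F [0.19817392 0.74945087 0.24309503] w -0.0002766704123275286
yaw err 0.0023283761746295596 tool z [ 4.61077237e-05 -2.44848530e-04 -9.99999969e-01] F tool [ 0.61573875  0.47088267 -0.24326938]
to (-21, 80, 75) [ 13.3   0.2 -12.4]
j [-0.6012695   0.53199886  0.27966942  1.96391205 -0.2254903   0.6753547
  0.21285304]
```

>>> carry_out:
  motion: "1 -2 0 0.4 0;1 -2 0 0.2 0;1 -2 0 0 0;1 -2 0 0 0;1 -2 0 0 0;1 -2 0 0 0;1 0 0 0 0;1 0 0 0 0"

```text
clock: 7.3
tcp_pos: [0.5502, 0.1427, 0.062]
orientation: [1.743, 2.613, -0.0]
contact_force: [0.5, -0.0, 2.6]
grip_width: 0.0
```

```bash
python3 -c "
from where import *
where()
for n in('top','scene'): cv2.imwrite(f'pics/{n}3.png',cv2.cvtColor(grab_frame(n),cv2.COLOR_RGB2BGR))
a=cv2.imread('pics/scene3.png')[185:255,220:330]; cv2.imwrite('pics/s3c.png',cv2.resize(a,None,fx=7,fy=7,interpolation=2))"
```

```text
clk 7.3 blk xy mm [-21.06232346  54.41060357] z 62.044612765666834 F [ 0.46506428 -0.00462434  2.59602822] w 2.007830139811811e-05
yaw err 0.002382110033606785 tool z [ 4.70078626e-04 -6.05664997e-04 -9.99999706e-01] F tool [-0.1848851   0.42810886 -2.59580604]
to (-21, 80, 75) [ 25.6   0.1 -13. ]
j [-0.57957475  0.53490541  0.27969667  1.9603502  -0.22573255  0.67581105
  0.23431435]
```

View pics/s3c.png

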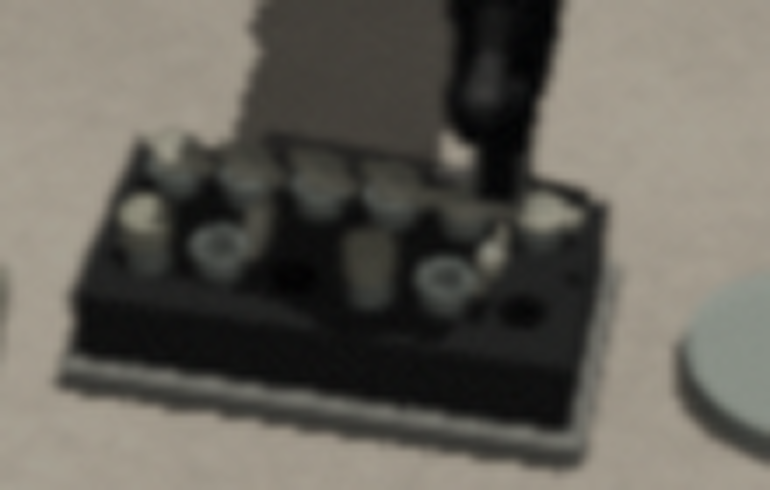

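Lid 1 (crop (548,215)) is flat behind the finger; ~2.6 N upward confirms the height. Carrying on.

>>> carry_out:
  motion: "1 -2.5 0 0 0;1 -2.5 0 0 0;1 -2.5 0 0 0;1 -2.5 0 0 0;1 -2.5 0 0 0;1 -2.5 0 0 0;1 -2.5 0 0 0;1 -2.5 0 0 0"

```text
clock: 8.4
tcp_pos: [0.5577, 0.1249, 0.0621]
orientation: [-1.742, -2.614, -0.0]
contact_force: [-2.2, 3.5, 5.2]
grip_width: 0.0001
```

```bash
python3 -c "
from where import *
where()"
```

```text
clk 8.4 blk xy mm [-20.96553185  35.11974835] z 62.06218647654073 F [-2.20467609  3.51677841  5.21480772] w 0.00011830088097352657
yaw err 0.0030203703510978974 tool z [ 4.18909099e-05  2.08985025e-04 -9.99999977e-01] F tool [ 4.09528744 -0.68091899 -5.21416501]
to (-21, 80, 75) [ 44.9   0.1 -12.9]
j [-0.54374451  0.53877827  0.27873791  1.95278598 -0.2268182   0.67974491
  0.26973922]
```

>>> carry_out:
  motion: "1 -2.5 0 -0.2 0;1 -2.5 0 0 0;1 -2.5 0 0 0;1 -2.5 0 0 0;1 -2.5 0 0 0;1 -2.5 0 0 0;1 -2.5 0 0 0;1 -2.5 0 0 0"

```text
clock: 9.4
tcp_pos: [0.5654, 0.1062, 0.0621]
orientation: [1.743, 2.614, -0.0]
contact_force: [-0.4, 0.7, 1.2]
grip_width: 0.0002
```

```bash
python3 -c "
from where import *
where()
for n in('top','scene'): cv2.imwrite(f'pics/{n}4.png',cv2.cvtColor(grab_frame(n),cv2.COLOR_RGB2BGR))
a=cv2.imread('pics/scene4.png')[185:255,220:330]; cv2.imwrite('pics/s4c.png',cv2.resize(a,None,fx=7,fy=7,interpolation=2))"
```

```text
clk 9.4 blk xy mm [-21.05743328  14.85946922] z 62.126220405534745 F [-0.44398744  0.6612094   1.17052279] w 0.00015137835756670853
yaw err 0.0028634021893305128 tool z [-9.21754637e-05 -1.67576422e-04 -9.99999982e-01] F tool [ 0.78098322 -0.15564185 -1.17059265]
to (-21, 80, 75) [ 65.1   0.2 -12.9]
j [-0.50800711  0.54354381  0.27901644  1.94371042 -0.22700868  0.68446549
  0.30441921]
```

View pics/s4c.png

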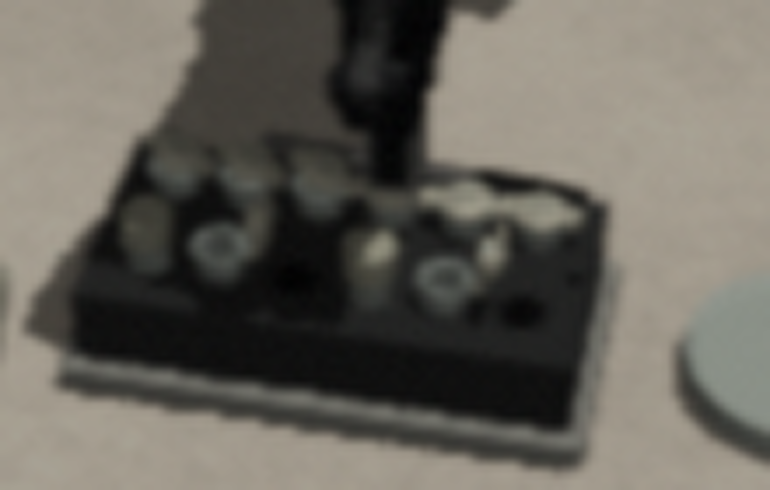

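Lids 1 and 2 (crop (545,215), (460,200)) lie flat, the finger is on lid 3, and the block has not moved.

>>> carry_out:
  motion: "1 -2.5 0 0 0;1 -2.5 0 0 0;1 -2.5 0 0 0;1 -2.5 0 0 0;1 -2.5 0 0 0;1 -2.5 0 0 0;1 -2.5 0 0 0;1 -2.5 0 0 0"

```text
clock: 10.5
tcp_pos: [0.5732, 0.0874, 0.0622]
orientation: [1.743, 2.613, -0.0]
contact_force: [-0.8, 0.2, 1.0]
grip_width: 0.0
```

>>> carry_out:
  motion: "1 -2.5 0 0 0;1 -2.5 0 0 0;1 -2.5 0 0 0;1 -2.5 0 0 0;1 -2.5 0 0 0;1 -2.5 0 0 0;1 -2.5 0 0 0;1 -2.5 0 0 0"

```text
clock: 11.5
tcp_pos: [0.5806, 0.0698, 0.0621]
orientation: [-1.742, -2.614, -0.0]
contact_force: [-1.1, 2.0, 1.5]
grip_width: 0.0003
```

```bash
python3 -c "
from where import *
where()
for n in('top','scene'): cv2.imwrite(f'pics/{n}5.png',cv2.cvtColor(grab_frame(n),cv2.COLOR_RGB2BGR))
a=cv2.imread('pics/scene5.png')[185:255,220:330]; cv2.imwrite('pics/s5c.png',cv2.resize(a,None,fx=7,fy=7,interpolation=2))"
```

```text
clk 11.5 blk xy mm [-20.87639375 -24.6331339 ] z 62.144789685413606 F [-1.07512512  2.03953916  1.47908688] w 0.0003291233719375827
yaw err 0.003110288685653918 tool z [-3.96900393e-04  3.84728953e-04 -9.99999847e-01] F tool [ 2.29697833 -0.20757471 -1.47787527]
to (-21, 80, 75) [104.6   0.2 -12.8]
j [-0.43746962  0.55575365  0.27826514  1.92049397 -0.22871351  0.69603725
  0.37254071]
```

View pics/s5c.png

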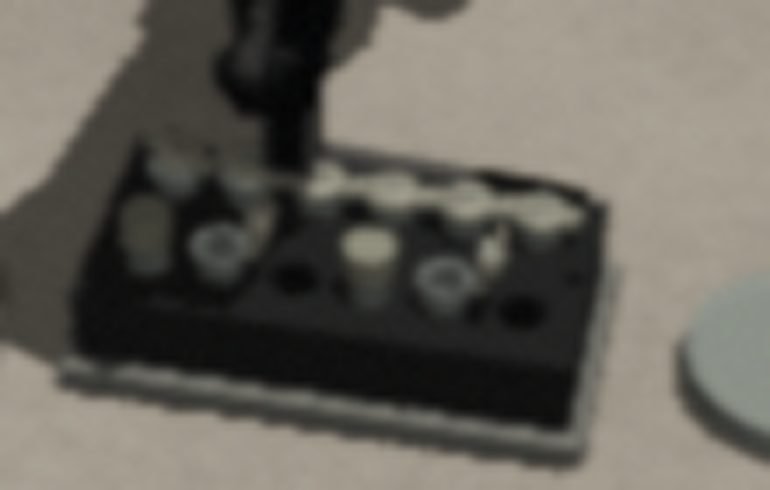

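Lids 1–4 look flat in one line, the finger is starting on lid 5, and the open lids and block are unmoved. Continuing to about y = -85, past lid 6's tab.

>>> carry_out:
  motion: "1 -2.5 0 0 0;1 -2.5 0 0 0;1 -2.5 0 0 0;1 -2.5 0 0 0;1 -2.5 0 0 0;1 -2.5 0 0 0;1 -2.5 0 0 0;1 -2.5 0 0 0"

```text
clock: 12.6
tcp_pos: [0.5885, 0.051, 0.0622]
orientation: [-1.742, -2.614, 0.0]
contact_force: [0.2, -0.0, 0.5]
grip_width: -0.0001
```

>>> carry_out:
  motion: "1 -2.5 0 0 0;1 -2.5 0 0 0;1 -2.5 0 0 0;1 -2.5 0 0 0;1 -2.5 0 0 0;1 -2.5 0 0 0;1 -2.5 0 0 0;1 -2.5 0 0 0"

```text
clock: 13.6
tcp_pos: [0.5963, 0.0323, 0.0622]
orientation: [1.743, 2.614, -0.0]
contact_force: [-0.1, 0.4, -0.0]
grip_width: 0.0002
```

>>> carry_out:
  motion: "1 -2.5 0 0 0;1 -2.5 0 0 0;1 -2.5 0 0 0;1 -2.5 0 0 0;1 -2.5 0 0 0;1 -2.5 0 0 0;1 0 0 0 0;1 0 0 0 0"

```text
clock: 14.6
tcp_pos: [0.6019, 0.0187, 0.0622]
orientation: [1.742, 2.614, -0.0]
contact_force: [-0.7, -0.4, -0.0]
grip_width: 0.0001
```

>>> carry_out:
  motion: "1 0 0 -2 0;1 0 0 -5 0;1 0 0 -10 0;1 0 0 -15 0;1 20 20 -15 0;1 0 0 -20 0;1 0 0 -20 0;1 0 0 -10 0"

```text
clock: 15.6
tcp_pos: [0.6134, 0.045, 0.1613]
orientation: [1.742, 2.613, 0.003]
contact_force: [-0.3, -0.8, -0.6]
grip_width: 0.0001
```

>>> carry_out:
  motion: "1 15 -25 0 0;1 15 -25 0 0;1 15 -25 0 0;1 15 -25 0 0;1 15 -25 0 0;1 15 -25 0 0;1 0 0 0 0;1 0 0 0 0"

```text
clock: 16.6
tcp_pos: [0.4404, 0.0704, 0.1597]
orientation: [1.742, 2.613, 0.002]
contact_force: [1.2, -1.0, -0.4]
grip_width: -0.0002
```

```bash
python3 -c "
from where import *
where()
for n in('top','scene'): cv2.imwrite(f'pics/{n}6.png',cv2.cvtColor(grab_frame(n),cv2.COLOR_RGB2BGR))
a=cv2.imread('pics/scene6.png')[185:255,220:330]; a=cv2.resize(a,None,fx=7,fy=7,interpolation=2)
cv2.imwrite('pics/s6c.png',a)
a=cv2.imread('pics/top6.png')[135:235,180:310]; cv2.imwrite('pics/t6c.png',cv2.resize(a,None,fx=6,fy=6,interpolation=2))"
```

```text
clk 16.6 blk xy mm [-150.23676      29.52128328] z 159.66199703323963 F [ 1.2344486  -0.95513743 -0.36206972] w -0.0001600755207699641
yaw err 0.002919524414595165 tool z [ 1.30623712e-03  4.33121541e-04 -9.99999053e-01] F tool [-1.35651516  0.77145848  0.36326817]
to (-21, 80, 75) [ 50.1 129.3  84.8]
j [-0.58217981  0.19471144  0.32011579  2.17223207 -0.08636458  0.78480081
  0.18829836]
```

View pics/s6c.png

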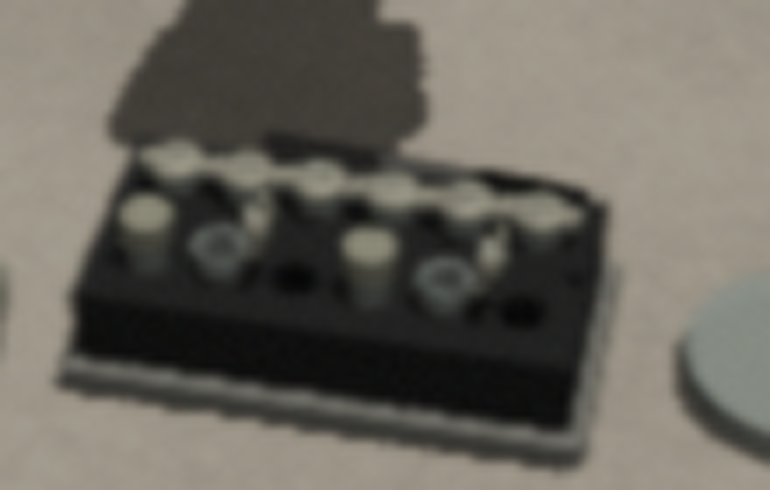

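View pics/t6c.png

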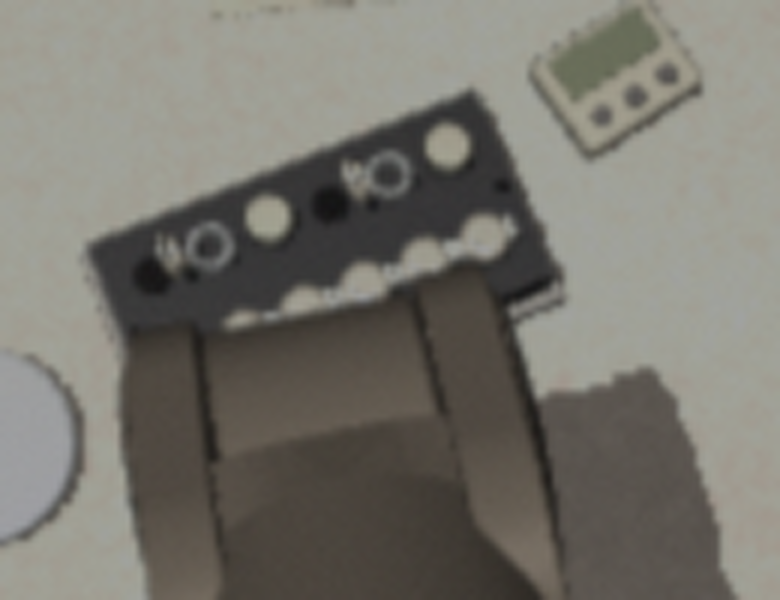

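All six lids lie flat in one line (scene crop, (545,215) to (175,158)). Both open lids still stand. Block corners in the top crop, (88,245), (475,92) and (557,280), are where they were at the start, and the arm is clear.

```bash
python3 -c "
from bench import r
print(r.hand_in())"
```

```text
the job is handed in; nothing more can be done
None
```

I ran the shut fingertip along the row of six from lid 1 to lid 6 in one slow pass, with the tip about 62 mm above the bench. Then I lifted it clear and handed the job in at about 17 s.

- **Lids:** In the pictures, lids 1 and 2 were flat while the later ones still stood ajar, then 1 to 4, and at the end all six lay flat in one line. I judged this by eye and from the tip's height over the tabs, and did not measure the hinge angles. I did not picture the exact moments the order steps ask for.
- **Forces:** The highest reading at the end of a move was about 6.7 N, against the 40 N limit. Peaks between those readings were not recorded.
- **Surroundings:** The block's visible corners, the vials, the two wide-open lids and the timer were at the same pixels as at the start, and the dish looked unmoved. In the last close-up pictures the arm hid the pen, and the pipette, tip box and tube rack were out of view. I did not check those four again, but the arm passed well above their height.

No check failed. The two camera fits of the block's position agreed to about 1 mm, and of its heading to 0.012 rad.

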